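# Load the closed sample bottles into the lab caddy

### The job

Get the finished samples ready for the cold store: put the three closed bottles (those with black screw caps) into the blue caddy, each standing upright on the bottom of the round well made for its size, small in the smallest and large in the largest. The three open bottles without caps are still in use: leave them standing where they are, and do not tip any bottle over.

Things in the scene. Friction and masses are not known exactly. Their poses are not given: they have to be found in the camera images.
- capped_small: Small closed sample bottle, loose, standing upright: round white plastic body 28 mm in diameter, straight-sided from the underside to 46 mm up, then a black ribbed screw cap 24 mm in diameter, fixed on the bottle; 66 mm high in all, about 35 g. Origin at the centre of its underside, z up along its axis.
- capped_medium: Medium closed sample bottle, loose, standing upright: round white plastic body 38 mm in diameter, straight-sided from the underside to 56 mm up, then a black ribbed screw cap 33 mm in diameter, fixed on the bottle; 80 mm high in all, about 80 g. Origin at the centre of its underside, z up along its axis.
- capped_large: Large closed sample bottle, loose, standing upright: round white plastic body 50 mm in diameter, straight-sided from the underside to 64 mm up, then a black ribbed screw cap 43 mm in diameter, fixed on the bottle; 92 mm high in all, about 160 g. Origin at the centre of its underside, z up along its axis.
- open_small: Small open bottle, loose, standing upright: the same white body as the small closed one (28 mm in diameter, straight-sided to 46 mm up) but with no cap, so a bare narrow white neck (19 mm in diameter) with an open mouth; 62 mm high in all, about 25 g. Origin at the centre of its underside, z up along its axis.
- open_medium: Medium open bottle, loose, standing upright: the same white body as the medium closed one (38 mm in diameter, straight-sided to 56 mm up) but with no cap, so a bare narrow white neck (26 mm in diameter) with an open mouth; 76 mm high in all, about 56 g. Origin at the centre of its underside, z up along its axis.
- open_large: Large open bottle, loose, standing upright: the same white body as the large closed one (50 mm in diameter, straight-sided to 64 mm up) but with no cap, so a bare narrow white neck (34 mm in diameter) with an open mouth; 88 mm high in all, about 112 g. Origin at the centre of its underside, z up along its axis.
- caddy: Long low navy-blue carrying caddy, fixed to the bench, 276 mm (its x) by 90 mm (its y), walls 20 mm high, a 36-40 mm high steel grip bow at each x end (reaching 160 mm from the middle). It holds three square white inserts in a row along its x axis, centres 88 mm apart, in any order. Origin at the centre of its underside, on the bench.
- well_small: Square white insert in the caddy, fixed, 80 x 80 x 20 mm, with the small round well in its middle: 44 mm in diameter, 14 mm deep with a black floor, for the 28 mm bottle. Origin at the centre of the insert's underside (4 mm above the bench); the well's floor is 6 mm and its mouth 20 mm above the origin (10 and 24 mm above the bench). Its x axis is parallel to the caddy's.
- well_medium: Square white insert in the caddy, fixed, 80 x 80 x 20 mm, with the medium round well in its middle: 54 mm in diameter, 14 mm deep with a black floor, for the 38 mm bottle. Origin at the centre of the insert's underside (4 mm above the bench); the well's floor is 6 mm and its mouth 20 mm above the origin (10 and 24 mm above the bench). Its x axis is parallel to the caddy's.
- well_large: Square white insert in the caddy, fixed, 80 x 80 x 20 mm, with the large round well in its middle: 66 mm in diameter, 14 mm deep with a black floor, for the 50 mm bottle. Origin at the centre of the insert's underside (4 mm above the bench); the well's floor is 6 mm and its mouth 20 mm above the origin (10 and 24 mm above the bench). Its x axis is parallel to the caddy's.

How it is judged:
By the outcome, as a careful person would: the job done as asked, in the order asked, and still so for the second after the job is handed in, with the robot touching nothing.
It also fails if it takes over 83 s, if anything falls off the work surface, if the arm or the gripper's body presses on something with over 40 N, if the wrist force passes 120 N, or if a joint passes its speed limit or range.

### The arm

A 6-joint arm with a two-finger parallel gripper is mounted at the origin on the work surface. World frame = base frame: x ahead of the robot, y to its left, z up, the work surface at z = 0. Lengths are in m, angles in degrees, forces in N, time in s.
With the tool pointing down it reaches from about 0.35 to 0.875 m from the base axis. Payload 4.2 kg.
Tool frame: the origin (TCP) lies on the centre line of the jaws, within the pads' length; the fingertips stand 19 mm ahead of it and the grasp point (between the pads) is the TCP; x points along the fingers, y is the direction in which the jaws open and shut, and the axes are right-handed (so a half turn about x gives the same grasp; the last joint's range is limited). The gripper opens to 87 mm and grips with 3 to 60 N. Pads are 19 mm wide; open, the fingers measure 117 mm over their backs; the gripper's body (75 mm by 190 mm) begins 51 mm behind the grasp point.
Start: joints at [-53.537, 22.042, 0.453, 0, -68.411, -14.817], TCP at [0.231, -0.581, 0.242] pointing down, gripper open.
Joint ranges: [-179.83, 179.83], [-69.29, 118.12], [-61.27, 80.66], [-181.25, 117.63], [-171.15, -9.14], [-177.46, 177.46]. Speed limits (degrees/s): [159.86, 159.86, 180, 180, 180, 180].

### API

Orientations are given as a 3x3 rotation matrix whose columns are the frame's x, y, z axes.
In Python, from station import r, viewer, job, spotter gives the robot as it stands.
- The arm moves only by the tool play_rows, never from a script. Its argument "commands" is a list of rows, each an object of numbers: "fingers": the gripper command: -1 is fully open, 1 is shut, values between are in proportion; "tx", "ty", "tz": the shift along the tool's x, y, z normalised to -1 to 1, where 1 is 750 mm; "ax", "ay", "az": the turn, a rotation vector about the tool's x, y, z normalised to -1 to 1, where 1 is pi rad. In form: [{"fingers": .., "tx": .., "ty": .., "tz": .., "ax": .., "ay": .., "az": ..}, ...]. A call has 1 to 5 rows; each row is the pose to reach, as a shift and turn from the pose commanded when the call began, along the tool's axes at that moment, turning the shorter way round; what a row does not reach only later rows make up. A row lasts 1/12 s, in which the tool goes at most 41.7 mm and 7.16 degrees, less where a joint would pass 70% of its speed; a pose out of reach is approached as far as the arm can. A call with a number of a shift or a turn outside -1 to 1 is refused whole. A call with a gripper value outside its range is refused whole. The fingers move at their own pace and stop on an object; the grip force is fixed at half the most. Time passes only in rows, so rows that repeat a pose let the fingers close. It gives the time, the measured TCP pose, the force and the opening at its end, in the units of the state.
- r.sense(): the state, without advancing time (a new reading comes with each control period).
- viewer.capture(name): name is "scene" or "top" or "wrist"; returns a dict with "image" (400x640x3 uint8, red, green, blue), "fx", "fy", "cx", "cy" (pixels), "R" (3x3) and "t" (3): a world point X has camera coordinates R X + t; the wrist camera has in their place "mount" (4x4, takes a point from camera to tool coordinates, whose origin is the TCP and whose axes are the tool frame's). Camera axes: x right, y down, z forward; pixel columns grow to the right and rows downward; lengths in m; the calibration is good to about 2 mm. A picture is of the moment at which its call begins: read the wrist's pose just before it. There is no depth.
- job.finish_job(): hands the job in, once; it reports no verdict.
Trained networks look in a picture, given as the dict that the camera call returned (one of the last four; its "shot" number tells which), for a name from the list of things; names that differ only in an ending like _2 or _b are one class to them, and where a whole thing is asked for, a point or a joint stands for the part that bears it (a point fixed in the world has none). Each returns a list of dicts, best first, with "score" (0 to 1); they miss things now and then, are a little off and sometimes report something else, mostly with a low value. They report only what shows in the picture. A call takes as long as a camera call.
- spotter.find_in(name, picture): "uv" ([column, row] in pixels, amid what is visible of it).
- spotter.silhouettes(name, picture): "region" (400x640 bool, what is visible of it) and "uv" ([column, row] in pixels, amid what is visible of it).
The state is a dict: "time_s": time; "joints": joint angles; "joint_velocities": joint speeds; "effort": joint torques, N m; "tcp_pos": TCP position; "ee_rot": TCP orientation; "wrist_force": force on the tool from outside, world axes, zero at the start; "moment": the same for the moment, N m; "gripper_width": opening from 0.0 (shut) to 1.0 (fully open).
Only numpy, scipy, OpenCV 4.12 (cv2) and the standard library are available. Lean on these libraries where they do the work, as an engineer would, in place of code of your own. Each camera call takes 0.05 s, during which the arm holds its last target. There are 200 camera calls.

## Working session

There is one attempt and no reset: what is moved stays moved. The work goes in short steps, Python scripts to look and compute and a tool call to move; the robot and the scene stay as the last step left them, time stands still between calls to the robot, and variables do not carry over. Pictures are saved under pics/ and viewed, about 12 in all and at most 16, crops included, and the job is handed in when it is done.

Besides the shell and the picture viewer there is one more tool, called by a JSON object that holds its "name" and its "arguments", one argument or row to a line. play_rows: Moves the arm, as the interface text tells. Its arguments: {"type":"object","properties":{"commands":{"type":"array"}},"required":["commands"]}

```bash
ls; mkdir -p pics; python3 - <<'E'
from station import r, viewer, job, spotter
import cv2, numpy as np, pickle
s=r.sense(); print(s['time_s'],s['tcp_pos'],np.round(s['ee_rot'],3).tolist(),s['gripper_width'])
names=["capped_small","capped_medium","capped_large","open_small","open_medium","open_large","well_small","well_medium","well_large","caddy"]
for c in ["scene","top"]:
    p=viewer.capture(c); cv2.imwrite(f"pics/{c}0.png",p["image"][:,:,::-1]); pickle.dump(p,open(f"{c}0.pkl","wb"))
    print(c,p["fx"],np.round(p["R"],3).tolist(),p["t"])
    for n in names:
        print(n,[(np.round(d["uv"],0).tolist(),round(d["score"],2)) for d in spotter.find_in(n,p)[:3]])
E
```

```text
pics
0.0 [ 0.23034556 -0.58038734  0.24045393] [[-0.001, -0.369, 0.93], [0.002, 0.93, 0.369], [-1.0, 0.002, -0.0]] 0.9931421816786408
scene 402.01087062524306 [[0.09, 0.996, -0.009], [0.7, -0.07, -0.711], [-0.709, 0.058, -0.703]] [-0.01267757 -0.33165728  1.20080833]
capped_small [([240.0, 264.0], 0.8)]
capped_medium [([330.0, 214.0], 0.79)]
capped_large [([176.0, 185.0], 0.61), ([424.0, 220.0], 0.25)]
open_small [([302.0, 181.0], 0.59)]
open_medium [([235.0, 206.0], 0.59)]
open_large [([167.0, 225.0], 0.57), ([328.0, 212.0], 0.49)]
well_small [([437.0, 166.0], 0.79)]
well_medium [([445.0, 224.0], 0.8)]
well_large [([439.0, 193.0], 0.85)]
caddy [([427.0, 225.0], 0.61)]
top 382.00201158189753 [[0.027, -1.0, 0.003], [-0.99, -0.027, -0.137], [0.137, 0.001, -0.991]] [-0.04739207  0.51976023  0.7696563 ]
capped_small [([393.0, 149.0], 0.62)]
capped_medium [([392.0, 150.0], 0.7), ([314.0, 191.0], 0.54)]
capped_large [([463.0, 245.0], 0.77)]
open_small [([338.0, 240.0], 0.65)]
open_medium [([336.0, 239.0], 0.71), ([398.0, 210.0], 0.55)]
open_large [([458.0, 193.0], 0.78)]
well_small [([190.0, 255.0], 0.74)]
well_medium [([206.0, 173.0], 0.58)]
well_large [([201.0, 213.0], 0.8)]
caddy [([208.0, 236.0], 0.84)]
```

View pics/scene0.png

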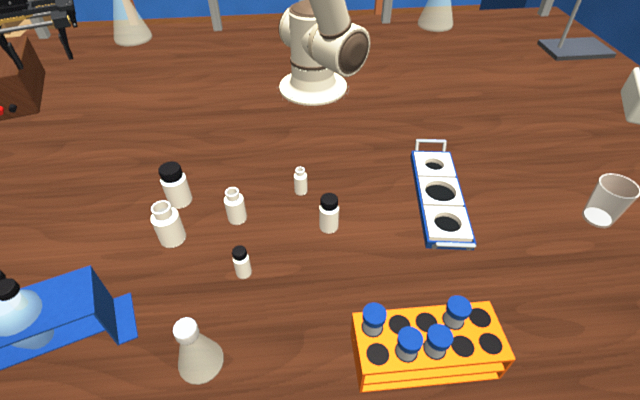

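View pics/top0.png

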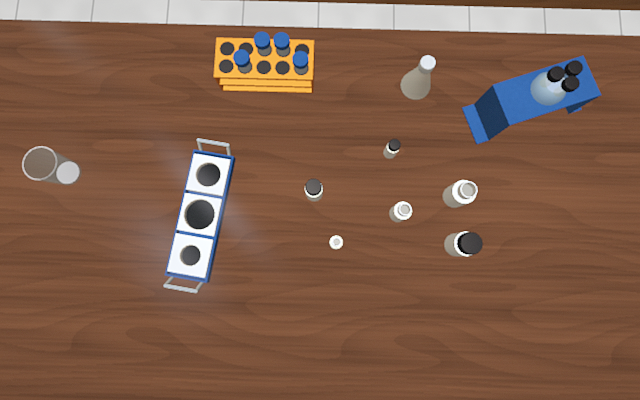

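The scene picture shows capped small at (241,262), capped medium at (329,213) and capped large at (175,185). The caddy wells run small (434,165), large (441,191), medium (448,223). The top picture agrees, with caps at (393,149), (314,190), (465,243) and wells at (190,255), (200,214), (208,174).

```bash
cat > h.py <<'E'
import numpy as np, cv2
from scipy.optimize import minimize
D={"small":(28,46,24,66,19,62),"medium":(38,56,33,80,26,76),"large":(50,64,43,92,34,88)}
def proj(p,X):
    c=np.asarray(X)@np.array(p["R"]).T+np.array(p["t"]); return np.c_[p["fx"]*c[:,0]/c[:,2]+p["cx"],p["fy"]*c[:,1]/c[:,2]+p["cy"]]
S=8
def fill(polys,o,n):
    m=np.zeros((n*S,n*S),np.uint8)
    for q in polys: cv2.fillConvexPoly(m,np.round((cv2.convexHull(q.astype(np.float32))[:,0]-o+.5)*S).astype(int),1)
    return m
def circ(x,y,d,z):
    a=np.linspace(0,2*np.pi,40); return np.c_[x+d/2*np.cos(a),y+d/2*np.sin(a),0*a+z]/1
def bottle(name,x,y,z=0):
    k,s=name.split("_"); b,h,c,H,n,N=[v/1000 for v in D[s]]
    d,t=(c,H) if k=="capped" else (n,N)
    return [np.r_[circ(x,y,b,z),circ(x,y,b,z+h)],np.r_[circ(x,y,d,z+h),circ(x,y,d,z+t)]]
def ray(p,uv,z):
    R=np.array(p["R"]);d=R.T@[(uv[0]-p["cx"])/p["fx"],(uv[1]-p["cy"])/p["fy"],1];o=-R.T@np.array(p["t"])
    return (o+d*(z-o[2])/d[2])[:2]
def fit(obs,model,x0,step,n=160):
    R=[(p,m,(o:=np.round(np.argwhere(m).mean(0)[::-1]-n/2)),cv2.resize(np.pad(m.astype(np.uint8),n)[int(o[1])+n:int(o[1])+2*n,int(o[0])+n:int(o[0])+2*n],None,fx=S,fy=S,interpolation=0)) for p,m in obs]
    def cost(v):
        c=0
        for p,m,o,M in R:
            f=fill([proj(p,q) for q in model(v)],o,n); c+=1-(f&M).sum()/(f|M).sum()
        return c/len(R)
    x0=np.array(x0,float)
    sim=np.vstack([x0]+[x0+np.eye(len(x0))[i]*step[i] for i in range(len(x0))])
    q=minimize(cost,x0,method="Nelder-Mead",options=dict(initial_simplex=sim,xatol=1e-4,fatol=1e-4)); return q.x,1-q.fun
E
cat > m.py <<'E'
from station import r, viewer, job, spotter
from h import *
P={c:viewer.capture(c) for c in("scene","top")}
print({c:(P[c]["cx"],P[c]["cy"]) for c in P})
U={"capped_small":((241,262),(392,150)),"capped_medium":((329,213),(314,190)),"capped_large":((175,185),(463,244)),"open_small":((301,181),(336,241)),"open_medium":((235,206),(400,211)),"open_large":((168,224),(460,193)),"well_small":((434,165),(190,255)),"well_large":((441,191),(200,214)),"well_medium":((448,223),(208,174))}
def hull(m):
    cs,_=cv2.findContours(m.astype(np.uint8),0,2); c=max(cs,key=cv2.contourArea)
    f=np.zeros(m.shape,np.uint8); cv2.fillPoly(f,[cv2.convexHull(c)],1); return f
W={}
for n,us in U.items():
    obs=[];info=[]
    for c,u in zip(P,us):
        L=[d for d in spotter.silhouettes(n,P[c]) if np.hypot(*(np.array(d["uv"])-u))<14]
        if L:
            m=L[0]["region"]; obs.append((P[c],hull(m) if "well" in n else m)); info.append((c,round(L[0]["score"],2),int(m.sum())))
    if "well" in n: W[n]=obs; print(n,info); continue
    x0=np.mean([ray(P[c],u,.035) for c,u in zip(P,us)],0)
    if not obs: print(n,"none",x0); continue
    print(n,[(np.round(v[0],4),round(v[1],2)) for v in [fit([o],lambda v:bottle(n,*v),x0,[.006,.006]) for o in obs]+[fit(obs,lambda v:bottle(n,*v),x0,[.006,.006])]],info)
for n,obs in W.items():
    x0=ray(P["top"],U[n][1],.024)
    a0=np.arctan2(*(ray(P["top"],U["well_medium"][1],.024)-ray(P["top"],U["well_small"][1],.024))[::-1])
    def sq(v):
        R=np.array([[np.cos(v[2]),-np.sin(v[2])],[np.sin(v[2]),np.cos(v[2])]])
        return [np.c_[np.array([[1,1],[1,-1],[-1,-1],[-1,1]])*.04@R.T+v[:2],np.full(4,.024)]]
    print(n,x0,round(a0,3),[(np.round(v[0],4),round(v[1],2)) for v in [fit([o],sq,[*x0,a0],[.006,.006,.05]) for o in obs]+[fit(obs,sq,[*x0,a0],[.006,.006,.05])]])
E
python3 m.py
```

```text
{'scene': (316.75076049272815, 198.02558347700463), 'top': (322.0038427492765, 204.9258109820206)}
capped_small [(array([ 0.6496, -0.1804]), np.float64(0.92)), (array([ 0.6499, -0.1814]), np.float64(0.87)), (array([ 0.6493, -0.1808]), np.float64(0.89))] [('scene', 0.85, 516), ('top', 0.72, 213)]
capped_medium [(array([ 0.5538, -0.0143]), np.float64(0.95)), (array([ 0.5538, -0.0143]), np.float64(0.95))] [('top', 0.71, 360)]
capped_large [(array([ 0.4483, -0.3236]), np.float64(0.94)), (array([ 0.448 , -0.3253]), np.float64(0.94)), (array([ 0.4479, -0.3243]), np.float64(0.94))] [('scene', 0.7, 1067), ('top', 0.82, 763)]
open_small [(array([ 0.4471, -0.0646]), np.float64(0.9)), (array([ 0.4453, -0.0643]), np.float64(0.81)), (array([ 0.4455, -0.0646]), np.float64(0.85))] [('scene', 0.53, 323), ('top', 0.49, 128)]
open_medium [(array([ 0.5138, -0.1984]), np.float64(0.96)), (array([ 0.5123, -0.2008]), np.float64(0.9)), (array([ 0.5129, -0.1992]), np.float64(0.9))] [('scene', 0.87, 655), ('top', 0.65, 403)]
open_large [(array([ 0.5536, -0.323 ]), np.float64(0.93)), (array([ 0.5542, -0.3242])
[... 208 characters left out ...]
0.73, 1413)]
well_medium [('scene', 0.6, 1460), ('top', 0.8, 1402)]
well_small [0.40885789 0.240861  ] -0.148 [(array([ 0.4181,  0.2389, -0.175 ]), np.float64(0.89)), (array([ 0.4101,  0.2404, -0.1413]), np.float64(0.94)), (array([ 0.4109,  0.2398, -0.1541]), np.float64(0.89))]
well_large [0.49590886 0.22598675] -0.148 [(array([ 0.5052,  0.2248, -0.1751]), np.float64(0.88)), (array([ 0.4976,  0.2256, -0.1411]), np.float64(0.95)), (array([ 0.4985,  0.2262, -0.1572]), np.float64(0.9))]
well_medium [0.58325619 0.21483643] -0.148 [(array([ 0.5921,  0.2118, -0.1534]), np.float64(0.87)), (array([ 0.5831,  0.2143, -0.1517]), np.float64(0.92)), (array([ 0.5847,  0.2141, -0.1241]), np.float64(0.88))]
```

{"name": "play_rows", "arguments": {
  "commands": [
    {"tx": 0.04,"ty": 0.12,"tz": 0.23,"ax": 0.12,"ay": 0,"az": 0,"fingers": -1},
    {"tx": 0.04,"ty": 0.12,"tz": 0.23,"ax": 0.12,"ay": 0,"az": 0,"fingers": -1},
    {"tx": 0.04,"ty": 0.12,"tz": 0.23,"ax": 0.12,"ay": 0,"az": 0,"fingers": -1},
    {"tx": 0.04,"ty": 0.12,"tz": 0.23,"ax": 0.12,"ay": 0,"az": 0,"fingers": -1},
    {"tx": 0.04,"ty": 0.12,"tz": 0.23,"ax": 0.12,"ay": 0,"az": 0,"fingers": -1}
  ]
}}

```text
time_s: 2.52
tcp_pos: [0.3586, -0.432, 0.2114]
ee_rot: [[0.0, 0.001, 1.0], [-0.0, 1.0, -0.001], [-1.0, -0.0, 0.0]]
wrist_force: [-0.1, -0.7, 0.3]
gripper_width: 0.999
```

```bash
cat > to.py <<'E'
import sys,numpy as np
from station import r
from scipy.spatial.transform import Rotation as Ro
# waypoints: x,y,z,yaw(of jaw axis from +y) ; each relative to the previous
s=r.sense(); p=np.array(s["tcp_pos"]);R=np.array(s["ee_rot"])
print("t",round(s["time_s"],2),"tcp",np.round(p,4),"w",round(s["gripper_width"],3),"F",np.round(s["wrist_force"],1),"j",np.round(s["joints"],0))
for a in sys.argv[1:]:
    x,y,z,w=map(float,a.split(",")); c,q=np.cos(np.radians(w)),np.sin(np.radians(w))
    T=np.array([[0,-q,c],[0,c,q],[-1,0,0]])
    d=R.T@(np.array([x,y,z])-p)/.75; v=Ro.from_matrix(R.T@T).as_rotvec()/np.pi
    print(a,"t",np.round(d,4),"a",np.round(v,4),"mm",round(np.linalg.norm(d)*750)); p=np.array([x,y,z]);R=T
E
python3 to.py .448,-.3245,.19,0
```

```text
t 2.52 tcp [ 0.3586 -0.432   0.2114] w 0.999 F [-0.1 -0.7  0.3] j [-34.  17. -11.  -0. -61. -56.]
.448,-.3245,.19,0 t [0.0286 0.1434 0.1191] a [-0.0002  0.0001  0.    ] mm 141
```

{"name": "play_rows", "arguments": {
  "commands": [
    {"tx": 0.0286,"ty": 0.1434,"tz": 0.1191,"ax": 0,"ay": 0,"az": 0,"fingers": -1},
    {"tx": 0.0286,"ty": 0.1434,"tz": 0.1191,"ax": 0,"ay": 0,"az": 0,"fingers": -1},
    {"tx": 0.0286,"ty": 0.1434,"tz": 0.1191,"ax": 0,"ay": 0,"az": 0,"fingers": -1},
    {"tx": 0.0286,"ty": 0.1434,"tz": 0.1191,"ax": 0,"ay": 0,"az": 0,"fingers": -1},
    {"tx": 0.0286,"ty": 0.1434,"tz": 0.1191,"ax": 0,"ay": 0,"az": 0,"fingers": -1}
  ]
}}

```text
time_s: 2.93
tcp_pos: [0.449, -0.3233, 0.1896]
ee_rot: [[-0.0, -0.006, 1.0], [0.0, 1.0, 0.006], [-1.0, 0.0, -0.0]]
wrist_force: [-0.7, -0.0, 0.7]
gripper_width: 0.999
```

```bash
cat > wr.py <<'E'
import sys
from station import r, viewer, spotter
from h import *
# wrist look: python3 wr.py name z png
n,z,f=sys.argv[1],float(sys.argv[2]),sys.argv[3]
s=r.sense(); p=viewer.capture("wrist"); M=np.array(p["mount"])
Rt=np.array(s["ee_rot"])@M[:3,:3]; tt=np.array(s["ee_rot"])@M[:3,3]+s["tcp_pos"]
p["R"]=Rt.T; p["t"]=-Rt.T@tt
cv2.imwrite(f"pics/{f}.png",p["image"][:,:,::-1])
print("cam",np.round(tt,3))
for d in spotter.silhouettes(n,p)[:3]:
    print(n,np.round(d["uv"]),round(d["score"],2),"ray@z",np.round(ray(p,d["uv"],z),4))
    if "well" not in n:
        v=fit([(p,d["region"])],lambda v:bottle(n,*v),ray(p,d["uv"],z),[.006,.006],n=400); print(" fit",np.round(v[0],4),round(v[1],2))
E
python3 to.py .448,-.3245,.052,0; python3 wr.py capped_large .06 w1
```

```text
t 2.93 tcp [ 0.449  -0.3233  0.1896] w 0.999 F [-0.7 -0.   0.7] j [-19.  18. -14.  -0. -58. -71.]
.448,-.3245,.052,0 t [ 0.1834 -0.0017 -0.0012] a [ 0.0019 -0.0001 -0.0001] mm 138
cam [ 0.365 -0.324  0.332]
capped_large [324. 188.] 0.63 ray@z [ 0.4468 -0.3213]
 fit [ 0.4462 -0.324 ] 0.98
capped_large [579. 180.] 0.53 ray@z [ 0.4378 -0.0893]
 fit [ 0.4411 -0.106 ] 0.3
```

View pics/w1.png

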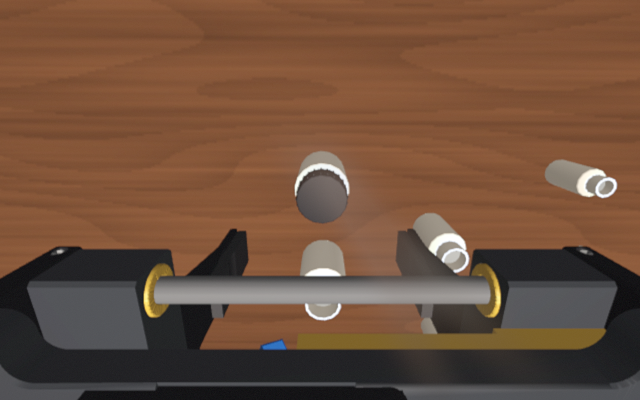

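Wrist picture: the capped large bottle is at (322,190), centred between the jaws; the fit (0.447, -0.324) agrees with the fixed cameras. I'm going down to grasp it.

{"name": "play_rows", "arguments": {
  "commands": [
    {"tx": 0.05,"ty": -0.001,"tz": -0.0024,"ax": 0,"ay": 0,"az": 0,"fingers": -1},
    {"tx": 0.1,"ty": -0.001,"tz": -0.0024,"ax": 0,"ay": 0,"az": 0,"fingers": -1},
    {"tx": 0.14,"ty": -0.001,"tz": -0.0024,"ax": 0,"ay": 0,"az": 0,"fingers": -1},
    {"tx": 0.17,"ty": -0.001,"tz": -0.0024,"ax": 0,"ay": 0,"az": 0,"fingers": -1},
    {"tx": 0.183,"ty": -0.001,"tz": -0.0024,"ax": 0,"ay": 0,"az": 0,"fingers": -1}
  ]
}}

```text
time_s: 3.45
tcp_pos: [0.4423, -0.3272, 0.0498]
ee_rot: [[-0.005, 0.002, 1.0], [0.002, 1.0, -0.002], [-1.0, 0.002, -0.005]]
wrist_force: [-0.1, 0.5, 0.4]
gripper_width: 0.999
```

{"name": "play_rows", "arguments": {
  "commands": [
    {"tx": 0,"ty": 0,"tz": 0,"ax": 0,"ay": 0,"az": 0,"fingers": 1},
    {"tx": 0,"ty": 0,"tz": 0,"ax": 0,"ay": 0,"az": 0,"fingers": 1},
    {"tx": 0,"ty": 0,"tz": 0,"ax": 0,"ay": 0,"az": 0,"fingers": 1},
    {"tx": 0,"ty": 0,"tz": 0,"ax": 0,"ay": 0,"az": 0,"fingers": 1},
    {"tx": 0,"ty": 0,"tz": 0,"ax": 0,"ay": 0,"az": 0,"fingers": 1}
  ]
}}

```text
time_s: 3.87
tcp_pos: [0.446, -0.3272, 0.0544]
ee_rot: [[0.003, -0.001, 1.0], [-0.001, 1.0, 0.001], [-1.0, -0.001, 0.003]]
wrist_force: [-0.7, 1.0, 0.5]
gripper_width: 0.708
```

{"name": "play_rows", "arguments": {
  "commands": [
    {"tx": 0,"ty": 0,"tz": 0,"ax": 0,"ay": 0,"az": 0,"fingers": 1},
    {"tx": 0,"ty": 0,"tz": 0,"ax": 0,"ay": 0,"az": 0,"fingers": 1},
    {"tx": 0,"ty": 0,"tz": 0,"ax": 0,"ay": 0,"az": 0,"fingers": 1},
    {"tx": 0,"ty": 0,"tz": 0,"ax": 0,"ay": 0,"az": 0,"fingers": 1},
    {"tx": 0,"ty": 0,"tz": 0,"ax": 0,"ay": 0,"az": 0,"fingers": 1}
  ]
}}

```text
time_s: 4.28
tcp_pos: [0.4454, -0.3266, 0.0537]
ee_rot: [[0.001, -0.001, 1.0], [-0.0, 1.0, 0.001], [-1.0, -0.0, 0.001]]
wrist_force: [0.2, 3.3, 5.9]
gripper_width: 0.566
```

{"name": "play_rows", "arguments": {
  "commands": [
    {"tx": -0.02,"ty": 0,"tz": 0,"ax": 0,"ay": 0,"az": 0,"fingers": 1},
    {"tx": -0.06,"ty": 0,"tz": 0,"ax": 0,"ay": 0,"az": 0,"fingers": 1},
    {"tx": -0.11,"ty": 0,"tz": 0,"ax": 0,"ay": 0,"az": 0,"fingers": 1},
    {"tx": -0.16,"ty": 0,"tz": 0,"ax": 0,"ay": 0,"az": 0,"fingers": 1},
    {"tx": -0.19,"ty": 0,"tz": 0,"ax": 0,"ay": 0,"az": 0,"fingers": 1}
  ]
}}

```text
time_s: 4.7
tcp_pos: [0.4462, -0.3275, 0.1991]
ee_rot: [[0.004, -0.002, 1.0], [-0.003, 1.0, 0.002], [-1.0, -0.003, 0.004]]
wrist_force: [0.6, -0.6, -1.0]
gripper_width: 0.568
```

{"name": "play_rows", "arguments": {
  "commands": [
    {"tx": 0,"ty": 0.03,"tz": 0.003,"ax": 0,"ay": 0,"az": 0,"fingers": 1},
    {"tx": 0,"ty": 0.08,"tz": 0.007,"ax": 0,"ay": 0,"az": 0,"fingers": 1},
    {"tx": 0,"ty": 0.13,"tz": 0.012,"ax": 0,"ay": 0,"az": 0,"fingers": 1},
    {"tx": 0,"ty": 0.18,"tz": 0.017,"ax": 0,"ay": 0,"az": 0,"fingers": 1},
    {"tx": 0,"ty": 0.23,"tz": 0.021,"ax": 0,"ay": 0,"az": 0,"fingers": 1}
  ]
}}

```text
time_s: 5.12
tcp_pos: [0.4602, -0.1528, 0.1949]
ee_rot: [[-0.0, 0.0, 1.0], [0.0, 1.0, -0.0], [-1.0, 0.0, -0.0]]
wrist_force: [0.3, -0.5, -1.7]
gripper_width: 0.567
```

{"name": "play_rows", "arguments": {
  "commands": [
    {"tx": 0,"ty": 0.05,"tz": 0.005,"ax": 0,"ay": 0,"az": 0,"fingers": 1},
    {"tx": 0,"ty": 0.1,"tz": 0.01,"ax": 0,"ay": 0,"az": 0,"fingers": 1},
    {"tx": 0,"ty": 0.15,"tz": 0.014,"ax": 0,"ay": 0,"az": 0,"fingers": 1},
    {"tx": 0,"ty": 0.2,"tz": 0.019,"ax": 0,"ay": 0,"az": 0,"fingers": 1},
    {"tx": 0,"ty": 0.25,"tz": 0.024,"ax": 0,"ay": 0,"az": 0,"fingers": 1}
  ]
}}

```text
time_s: 5.53
tcp_pos: [0.478, 0.035, 0.195]
ee_rot: [[-0.0, -0.001, 1.0], [-0.0, 1.0, 0.001], [-1.0, -0.0, -0.0]]
wrist_force: [1.1, -0.9, -1.8]
gripper_width: 0.567
```

{"name": "play_rows", "arguments": {
  "commands": [
    {"tx": 0,"ty": 0.05,"tz": 0.005,"ax": 0,"ay": 0,"az": 0,"fingers": 1},
    {"tx": 0,"ty": 0.1,"tz": 0.01,"ax": 0,"ay": 0,"az": 0,"fingers": 1},
    {"tx": 0,"ty": 0.15,"tz": 0.014,"ax": 0,"ay": 0,"az": 0,"fingers": 1},
    {"tx": 0,"ty": 0.2,"tz": 0.019,"ax": 0,"ay": 0,"az": 0,"fingers": 1},
    {"tx": 0,"ty": 0.24,"tz": 0.023,"ax": 0,"ay": 0,"az": 0,"fingers": 1}
  ]
}}

```text
time_s: 5.95
tcp_pos: [0.4954, 0.2158, 0.1948]
ee_rot: [[-0.0, -0.002, 1.0], [-0.0, 1.0, 0.002], [-1.0, -0.0, -0.0]]
wrist_force: [1.2, -0.3, -0.9]
gripper_width: 0.567
```

```bash
python3 to.py .4973,.2268,.19,0; python3 - <<'E'
from station import viewer,r
import cv2,time
p=viewer.capture("scene");cv2.imwrite("pics/s1.png",p["image"][:,:,::-1])
E
python3 to.py .4973,.2268,.19,0; python3 wr.py well_large .024 w2
```

```text
t 5.95 tcp [0.4954 0.2158 0.1948] w 0.567 F [ 1.2 -0.3 -0.9] j [  41.   16.  -15.   -0.  -58. -131.]
.4973,.2268,.19,0 t [0.0064 0.0147 0.0026] a [ 0.0007 -0.0001  0.    ] mm 12
t 6.0 tcp [0.497  0.22   0.1948] w 0.566 F [ 2.8  3.1 -1.3] j [  41.   16.  -15.   -0.  -58. -131.]
.4973,.2268,.19,0 t [0.0065 0.009  0.0004] a [ 0.0017  0.0009 -0.0008] mm 8
cam [0.413 0.219 0.337]
well_large [331. 166.] 0.57 ray@z [0.4846 0.2292]
```

View pics/w2.png

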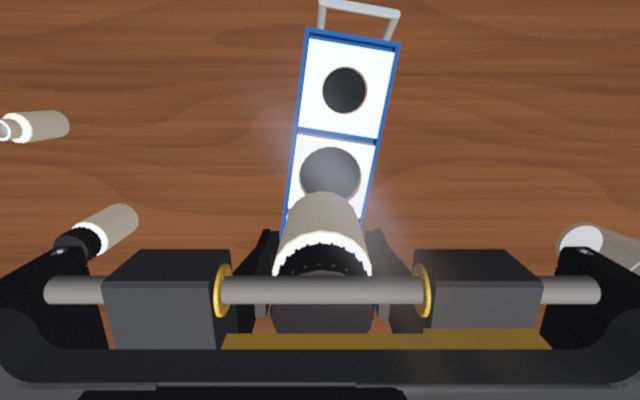

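```bash
cat > wl.py <<'E'
import sys
from station import r, viewer
from h import *
# wells: dark blobs, mouth circle fit; args: png then u,v points to cast at z=.024
s=r.sense(); p=viewer.capture("wrist"); M=np.array(p["mount"])
Rt=np.array(s["ee_rot"])@M[:3,:3]; tt=np.array(s["ee_rot"])@M[:3,3]+s["tcp_pos"]
p["R"]=Rt.T; p["t"]=-Rt.T@tt
cv2.imwrite(f"pics/{sys.argv[1]}.png",p["image"][:,:,::-1])
for a in sys.argv[2:]:
    print(a,np.round(ray(p,list(map(float,a.split(","))),.024),4))
for n,c,dd in [("s",(.4103,.2398),44),("l",(.4973,.2268),66),("m",(.5843,.2138),54)]:
    q=proj(p,circ(*c,dd/1000,.024)); print(n,"mouth box",np.round([q[:,0].min(),q[:,0].max(),q[:,1].min(),q[:,1].max()],1))
t=proj(p,[[*s["tcp_pos"][:2],.1],]);print(np.round(s["tcp_pos"],4),t)
E
python3 wl.py w3 344.5,90 330,147 300,178 361,178 322,90 367,90 344,67 344,114
```

```text
344.5,90 [0.4071 0.2363]
330,147 [0.462 0.223]
300,178 [0.4946 0.192 ]
361,178 [0.4944 0.2558]
322,90 [0.4072 0.2146]
367,90 [0.407  0.2579]
344,67 [0.3866 0.2353]
344,114 [0.4295 0.2364]
s mouth box [325.3 370.9  69.1 117. ]
l mouth box [301.8 364.7 149.3 210. ]
m mouth box [296.8 344.5 232.9 275.3]
[0.4954 0.2152 0.1944] [[322.34962012 202.95044236]]
```

{"name": "play_rows", "arguments": {
  "commands": [
    {"tx": 0.06,"ty": 0.0145,"tz": 0.0015,"ax": 0,"ay": 0,"az": 0,"fingers": 1},
    {"tx": 0.12,"ty": 0.0145,"tz": 0.0015,"ax": 0,"ay": 0,"az": 0,"fingers": 1},
    {"tx": 0.13,"ty": 0.0145,"tz": 0.0015,"ax": 0,"ay": 0,"az": 0,"fingers": 1},
    {"tx": 0.13,"ty": 0.0145,"tz": 0.0015,"ax": 0,"ay": 0,"az": 0,"fingers": 1},
    {"tx": 0.13,"ty": 0.0145,"tz": 0.0015,"ax": 0,"ay": 0,"az": 0,"fingers": 1}
  ]
}}

```text
time_s: 6.57
tcp_pos: [0.4968, 0.2229, 0.0975]
ee_rot: [[-0.001, 0.0, 1.0], [-0.002, 1.0, -0.0], [-1.0, -0.002, -0.001]]
wrist_force: [0.7, -0.9, -1.4]
gripper_width: 0.572
```

{"name": "play_rows", "arguments": {
  "commands": [
    {"tx": 0,"ty": 0,"tz": 0,"ax": 0,"ay": 0,"az": 0,"fingers": 1},
    {"tx": 0,"ty": 0,"tz": 0,"ax": 0,"ay": 0,"az": 0,"fingers": 1}
  ]
}}

```text
time_s: 6.73
tcp_pos: [0.4981, 0.2245, 0.1]
ee_rot: [[0.003, -0.0, 1.0], [0.002, 1.0, 0.0], [-1.0, 0.002, 0.003]]
wrist_force: [0.3, -0.5, -1.1]
gripper_width: 0.567
```

```bash
python3 to.py .4965,.2260,.0645,0; python3 wl.py w4
```

```text
t 6.73 tcp [0.4981 0.2245 0.1   ] w 0.567 F [ 0.3 -0.5 -1.1] j [  41.   23.  -21.    0.  -46. -131.]
.4965,.2260,.0645,0 t [ 0.0473  0.0018 -0.0023] a [ 0.0001  0.0011 -0.0008] mm 36
s mouth box [312.1 377.9  52.2 121.6]
l mouth box [281.3 368.8 167.1 248.9]
m mouth box [277.1 341.3 278.7 332.6]
[0.4981 0.2245 0.1   ] [[322.68864126 263.25308107]]
```

View pics/w4.png

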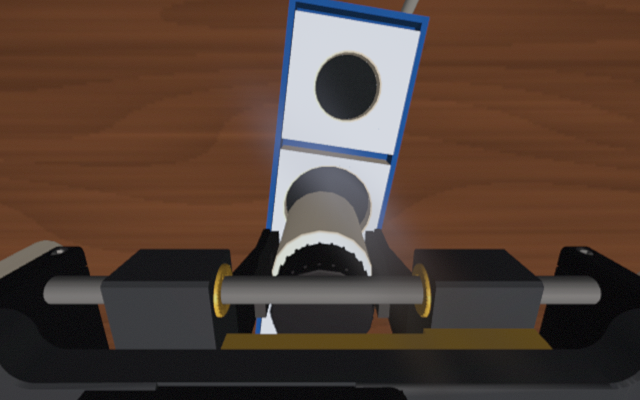

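Wrist picture: the small well mouth is at 315-380 x 52-121 and the large well's top edge at row 167. Both sit about 2 mm further in +y than predicted, so I'll correct for that and lower.

{"name": "play_rows", "arguments": {
  "commands": [
    {"tx": 0.005,"ty": 0.0057,"tz": -0.001,"ax": 0,"ay": 0,"az": 0,"fingers": 1},
    {"tx": 0.02,"ty": 0.0057,"tz": -0.001,"ax": 0,"ay": 0,"az": 0,"fingers": 1},
    {"tx": 0.035,"ty": 0.0057,"tz": -0.001,"ax": 0,"ay": 0,"az": 0,"fingers": 1},
    {"tx": 0.045,"ty": 0.0057,"tz": -0.001,"ax": 0,"ay": 0,"az": 0,"fingers": 1},
    {"tx": 0.045,"ty": 0.0057,"tz": -0.001,"ax": 0,"ay": 0,"az": 0,"fingers": 1}
  ]
}}

```text
time_s: 7.2
tcp_pos: [0.4961, 0.2287, 0.0638]
ee_rot: [[-0.0, -0.001, 1.0], [-0.0, 1.0, 0.001], [-1.0, -0.0, -0.0]]
wrist_force: [-0.4, -0.3, -0.9]
gripper_width: 0.567
```

{"name": "play_rows", "arguments": {
  "commands": [
    {"tx": 0,"ty": 0,"tz": 0,"ax": 0,"ay": 0,"az": 0,"fingers": 1},
    {"tx": 0,"ty": 0,"tz": 0,"ax": 0,"ay": 0,"az": 0,"fingers": 1},
    {"tx": 0,"ty": 0,"tz": 0,"ax": 0,"ay": 0,"az": 0,"fingers": 1}
  ]
}}

```text
time_s: 7.45
tcp_pos: [0.4962, 0.2286, 0.0645]
ee_rot: [[0.001, -0.001, 1.0], [0.001, 1.0, 0.001], [-1.0, 0.001, 0.001]]
wrist_force: [0.1, 0.0, -1.0]
gripper_width: 0.562
```

```bash
python3 to.py .4973,.2288,.0637,0; python3 wl.py w5
```

```text
t 7.45 tcp [0.4962 0.2286 0.0645] w 0.562 F [ 0.1  0.  -1. ] j [  42.   26.  -23.   -0.  -41. -132.]
.4973,.2288,.0637,0 t [0.001  0.0003 0.0014] a [ 0.0002  0.0002 -0.0002] mm 1
s mouth box [303.4 381.7  47.8 130.3]
l mouth box [268.6 370.7 183.2 276.5]
m mouth box [265.2 338.9 309.9 369.4]
[0.4962 0.2286 0.0645] [[323.03177124 308.09563822]]
```

View pics/w5.png

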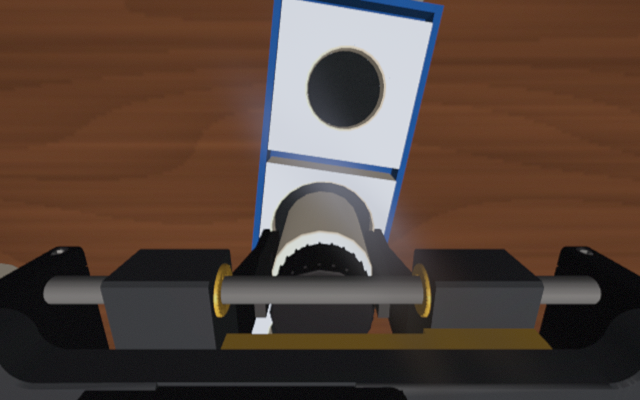

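{"name": "play_rows", "arguments": {
  "commands": [
    {"tx": 0.0015,"ty": 0,"tz": 0.001,"ax": 0,"ay": 0,"az": 0,"fingers": 1},
    {"tx": 0.0015,"ty": 0,"tz": 0.001,"ax": 0,"ay": 0,"az": 0,"fingers": 1},
    {"tx": 0.0015,"ty": 0,"tz": 0.001,"ax": 0,"ay": 0,"az": 0,"fingers": 0.05},
    {"tx": 0.0015,"ty": 0,"tz": 0.001,"ax": 0,"ay": 0,"az": 0,"fingers": -0.2},
    {"tx": 0.0015,"ty": 0,"tz": 0.001,"ax": 0,"ay": 0,"az": 0,"fingers": -0.4}
  ]
}}

```text
time_s: 7.92
tcp_pos: [0.497, 0.2285, 0.0631]
ee_rot: [[0.0, -0.001, 1.0], [0.0, 1.0, 0.001], [-1.0, 0.0, 0.0]]
wrist_force: [0.9, 0.3, 0.7]
gripper_width: 0.617
```

{"name": "play_rows", "arguments": {
  "commands": [
    {"tx": 0,"ty": 0,"tz": 0,"ax": 0,"ay": 0,"az": 0,"fingers": -1},
    {"tx": 0,"ty": 0,"tz": 0,"ax": 0,"ay": 0,"az": 0,"fingers": -1},
    {"tx": 0,"ty": 0,"tz": 0,"ax": 0,"ay": 0,"az": 0,"fingers": -1},
    {"tx": 0,"ty": 0,"tz": 0,"ax": 0,"ay": 0,"az": 0,"fingers": -1},
    {"tx": 0,"ty": 0,"tz": 0,"ax": 0,"ay": 0,"az": 0,"fingers": -1}
  ]
}}

```text
time_s: 8.33
tcp_pos: [0.4968, 0.2285, 0.063]
ee_rot: [[0.0, -0.001, 1.0], [0.0, 1.0, 0.001], [-1.0, 0.0, 0.0]]
wrist_force: [-0.8, -0.3, -0.3]
gripper_width: 0.954
```

{"name": "play_rows", "arguments": {
  "commands": [
    {"tx": -0.02,"ty": 0,"tz": 0,"ax": 0,"ay": 0,"az": 0,"fingers": -1},
    {"tx": -0.06,"ty": 0,"tz": 0,"ax": 0,"ay": 0,"az": 0,"fingers": -1},
    {"tx": -0.11,"ty": 0,"tz": 0,"ax": 0,"ay": 0,"az": 0,"fingers": -1},
    {"tx": -0.15,"ty": 0,"tz": 0,"ax": 0,"ay": 0,"az": 0,"fingers": -1},
    {"tx": -0.16,"ty": 0,"tz": 0,"ax": 0,"ay": 0,"az": 0,"fingers": -1}
  ]
}}

```text
time_s: 8.75
tcp_pos: [0.4993, 0.23, 0.1888]
ee_rot: [[0.009, -0.002, 1.0], [0.006, 1.0, 0.002], [-1.0, 0.006, 0.009]]
wrist_force: [0.2, 1.3, 0.3]
gripper_width: 1.002
```

```bash
python3 to.py .5538,-.0143,.18,0; python3 wl.py w6;
```

```text
t 8.75 tcp [0.4993 0.23   0.1888] w 1.002 F [0.2 1.3 0.3] j [  42.   17.  -15.    0.  -57. -132.]
.5538,-.0143,.18,0 t [ 0.0105 -0.3259  0.072 ] a [ 0.0006  0.0028 -0.0018] mm 250
s mouth box [308.4 355.3  62.  111.4]
l mouth box [286.  350.3 144.8 206.9]
m mouth box [282.4 330.9 230.3 273.4]
[0.4993 0.23   0.1888] [[321.67928747 204.27204854]]
```

View pics/w6.png

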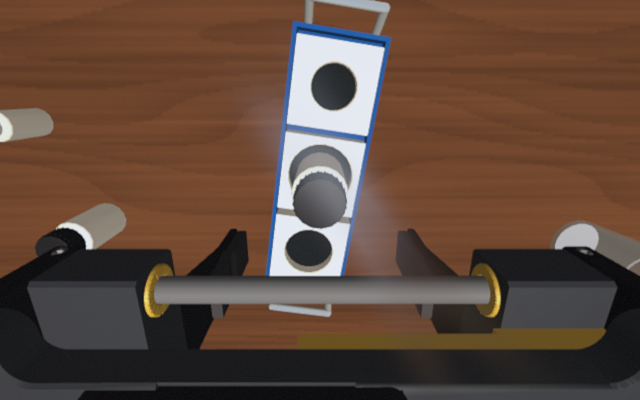

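The large bottle stands in the large well at (320,180), and the medium well at (309,252) is where expected. The medium bottle is next.

{"name": "play_rows", "arguments": {
  "commands": [
    {"tx": 0.0,"ty": -0.04,"tz": 0.008,"ax": 0,"ay": 0,"az": 0,"fingers": -1},
    {"tx": 0.0,"ty": -0.09,"tz": 0.018,"ax": 0,"ay": 0,"az": 0,"fingers": -1},
    {"tx": 0.0,"ty": -0.14,"tz": 0.028,"ax": 0,"ay": 0,"az": 0,"fingers": -1},
    {"tx": 0.0,"ty": -0.19,"tz": 0.038,"ax": 0,"ay": 0,"az": 0,"fingers": -1},
    {"tx": 0.0,"ty": -0.24,"tz": 0.048,"ax": 0,"ay": 0,"az": 0,"fingers": -1}
  ]
}}

```text
time_s: 9.22
tcp_pos: [0.5322, 0.0468, 0.1817]
ee_rot: [[-0.002, -0.001, 1.0], [-0.0, 1.0, 0.001], [-1.0, -0.0, -0.002]]
wrist_force: [1.0, 0.2, 0.2]
gripper_width: 1.006
```

{"name": "play_rows", "arguments": {
  "commands": [
    {"tx": 0.005,"ty": -0.04,"tz": 0.01,"ax": 0,"ay": 0,"az": 0,"fingers": -1},
    {"tx": 0.01,"ty": -0.07,"tz": 0.02,"ax": 0,"ay": 0,"az": 0,"fingers": -1},
    {"tx": 0.01,"ty": -0.085,"tz": 0.025,"ax": 0,"ay": 0,"az": 0,"fingers": -1},
    {"tx": 0.01,"ty": -0.085,"tz": 0.025,"ax": 0,"ay": 0,"az": 0,"fingers": -1},
    {"tx": 0.01,"ty": -0.085,"tz": 0.025,"ax": 0,"ay": 0,"az": 0,"fingers": -1}
  ]
}}

```text
time_s: 9.63
tcp_pos: [0.5514, -0.0155, 0.1745]
ee_rot: [[-0.002, 0.001, 1.0], [-0.0, 1.0, -0.001], [-1.0, -0.0, -0.002]]
wrist_force: [1.1, 0.6, 0.3]
gripper_width: 0.996
```

```bash
python3 to.py .5538,-.0143,.044,0; python3 wr.py capped_medium .05 w7
```

```text
t 9.63 tcp [ 0.5514 -0.0155  0.1745] w 0.996 F [1.1 0.6 0.3] j [  15.   18.  -15.   -0.  -56. -105.]
.5538,-.0143,.044,0 t [0.174  0.0016 0.0035] a [-0.0002 -0.0005  0.    ] mm 131
cam [ 0.468 -0.016  0.317]
capped_medium [322. 190.] 0.93 ray@z [ 0.5491 -0.0158]
 fit [ 0.5513 -0.0147] 0.95
```

View pics/w7.png

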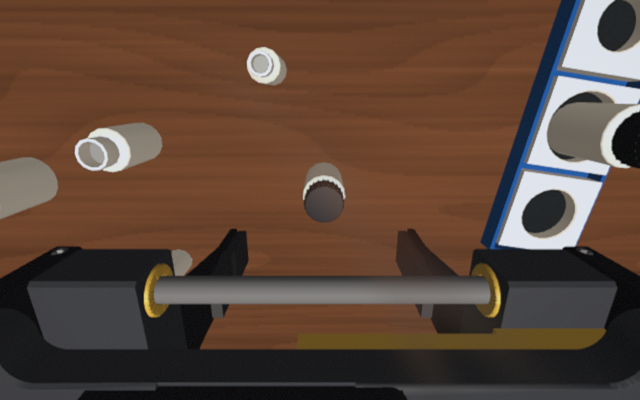

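{"name": "play_rows", "arguments": {
  "commands": [
    {"tx": 0.05,"ty": 0.001,"tz": 0.001,"ax": 0,"ay": 0,"az": 0,"fingers": -1},
    {"tx": 0.1,"ty": 0.001,"tz": 0.001,"ax": 0,"ay": 0,"az": 0,"fingers": -1},
    {"tx": 0.14,"ty": 0.001,"tz": 0.001,"ax": 0,"ay": 0,"az": 0,"fingers": -1},
    {"tx": 0.16,"ty": 0.001,"tz": 0.001,"ax": 0,"ay": 0,"az": 0,"fingers": -1},
    {"tx": 0.172,"ty": 0.001,"tz": 0.001,"ax": 0,"ay": 0,"az": 0,"fingers": -1}
  ]
}}

```text
time_s: 10.15
tcp_pos: [0.5509, -0.0135, 0.0441]
ee_rot: [[-0.004, -0.003, 1.0], [-0.001, 1.0, 0.003], [-1.0, -0.001, -0.004]]
wrist_force: [-0.1, 0.9, 0.6]
gripper_width: 0.996
```

{"name": "play_rows", "arguments": {
  "commands": [
    {"tx": 0,"ty": 0,"tz": 0,"ax": 0,"ay": 0,"az": 0,"fingers": 1},
    {"tx": 0,"ty": 0,"tz": 0,"ax": 0,"ay": 0,"az": 0,"fingers": 1},
    {"tx": 0,"ty": 0,"tz": 0,"ax": 0,"ay": 0,"az": 0,"fingers": 1},
    {"tx": 0,"ty": 0,"tz": 0,"ax": 0,"ay": 0,"az": 0,"fingers": 1},
    {"tx": 0,"ty": 0,"tz": 0,"ax": 0,"ay": 0,"az": 0,"fingers": 1}
  ]
}}

```text
time_s: 10.57
tcp_pos: [0.5533, -0.0142, 0.0479]
ee_rot: [[0.003, -0.001, 1.0], [0.001, 1.0, 0.001], [-1.0, 0.001, 0.003]]
wrist_force: [-1.0, 0.4, -0.6]
gripper_width: 0.708
```

{"name": "play_rows", "arguments": {
  "commands": [
    {"tx": 0,"ty": 0,"tz": 0,"ax": 0,"ay": 0,"az": 0,"fingers": 1},
    {"tx": 0,"ty": 0,"tz": 0,"ax": 0,"ay": 0,"az": 0,"fingers": 1},
    {"tx": 0,"ty": 0,"tz": 0,"ax": 0,"ay": 0,"az": 0,"fingers": 1},
    {"tx": 0,"ty": 0,"tz": 0,"ax": 0,"ay": 0,"az": 0,"fingers": 1},
    {"tx": 0,"ty": 0,"tz": 0,"ax": 0,"ay": 0,"az": 0,"fingers": 1}
  ]
}}

```text
time_s: 10.98
tcp_pos: [0.5526, -0.0145, 0.0467]
ee_rot: [[0.0, -0.001, 1.0], [-0.0, 1.0, 0.001], [-1.0, -0.0, 0.0]]
wrist_force: [-0.3, 0.5, 1.6]
gripper_width: 0.426
```

{"name": "play_rows", "arguments": {
  "commands": [
    {"tx": 0,"ty": 0,"tz": 0,"ax": 0,"ay": 0,"az": 0,"fingers": 1},
    {"tx": 0,"ty": 0,"tz": 0,"ax": 0,"ay": 0,"az": 0,"fingers": 1},
    {"tx": 0,"ty": 0,"tz": 0,"ax": 0,"ay": 0,"az": 0,"fingers": 1},
    {"tx": 0,"ty": 0,"tz": 0,"ax": 0,"ay": 0,"az": 0,"fingers": 1}
  ]
}}

```text
time_s: 11.32
tcp_pos: [0.5526, -0.0145, 0.0467]
ee_rot: [[0.0, -0.001, 1.0], [-0.0, 1.0, 0.001], [-1.0, -0.0, 0.0]]
wrist_force: [-0.3, 0.7, 3.4]
gripper_width: 0.425
```

{"name": "play_rows", "arguments": {
  "commands": [
    {"tx": -0.02,"ty": 0,"tz": 0,"ax": 0,"ay": 0,"az": 0,"fingers": 1},
    {"tx": -0.06,"ty": 0,"tz": 0,"ax": 0,"ay": 0,"az": 0,"fingers": 1},
    {"tx": -0.11,"ty": 0,"tz": 0,"ax": 0,"ay": 0,"az": 0,"fingers": 1},
    {"tx": -0.15,"ty": 0,"tz": 0,"ax": 0,"ay": 0,"az": 0,"fingers": 1},
    {"tx": -0.17,"ty": 0,"tz": 0,"ax": 0,"ay": 0,"az": 0,"fingers": 1}
  ]
}}

```text
time_s: 11.73
tcp_pos: [0.5542, -0.0144, 0.1779]
ee_rot: [[0.006, -0.001, 1.0], [0.001, 1.0, 0.001], [-1.0, 0.001, 0.006]]
wrist_force: [0.2, -0.5, -0.6]
gripper_width: 0.424
```

{"name": "play_rows", "arguments": {
  "commands": [
    {"tx": 0,"ty": 0.03,"tz": 0.005,"ax": 0,"ay": 0,"az": 0,"fingers": 1},
    {"tx": 0,"ty": 0.07,"tz": 0.01,"ax": 0,"ay": 0,"az": 0,"fingers": 1},
    {"tx": 0,"ty": 0.12,"tz": 0.017,"ax": 0,"ay": 0,"az": 0,"fingers": 1},
    {"tx": 0,"ty": 0.16,"tz": 0.023,"ax": 0,"ay": 0,"az": 0,"fingers": 1},
    {"tx": 0,"ty": 0.2,"tz": 0.028,"ax": 0,"ay": 0,"az": 0,"fingers": 1}
  ]
}}

```text
time_s: 12.15
tcp_pos: [0.5732, 0.137, 0.1735]
ee_rot: [[-0.001, -0.001, 1.0], [-0.0, 1.0, 0.001], [-1.0, -0.0, -0.001]]
wrist_force: [0.5, -0.7, -1.3]
gripper_width: 0.426
```

{"name": "play_rows", "arguments": {
  "commands": [
    {"tx": 0,"ty": 0.05,"tz": 0.007,"ax": 0,"ay": 0,"az": 0,"fingers": 1},
    {"tx": 0,"ty": 0.09,"tz": 0.012,"ax": 0,"ay": 0,"az": 0,"fingers": 1},
    {"tx": 0,"ty": 0.107,"tz": 0.014,"ax": 0,"ay": 0,"az": 0,"fingers": 1},
    {"tx": 0,"ty": 0.107,"tz": 0.014,"ax": 0,"ay": 0,"az": 0,"fingers": 1},
    {"tx": 0,"ty": 0.107,"tz": 0.014,"ax": 0,"ay": 0,"az": 0,"fingers": 1}
  ]
}}

```text
time_s: 12.57
tcp_pos: [0.5832, 0.2159, 0.173]
ee_rot: [[-0.002, -0.002, 1.0], [-0.001, 1.0, 0.002], [-1.0, -0.001, -0.002]]
wrist_force: [-0.3, 0.1, -1.2]
gripper_width: 0.425
```

{"name": "play_rows", "arguments": {
  "commands": [
    {"tx": 0,"ty": 0,"tz": 0,"ax": 0,"ay": 0,"az": 0,"fingers": 1},
    {"tx": 0,"ty": 0,"tz": 0,"ax": 0,"ay": 0,"az": 0,"fingers": 1}
  ]
}}

```text
time_s: 12.73
tcp_pos: [0.5836, 0.2144, 0.1739]
ee_rot: [[-0.001, 0.001, 1.0], [-0.0, 1.0, -0.001], [-1.0, -0.0, -0.001]]
wrist_force: [0.3, -0.9, -0.8]
gripper_width: 0.422
```

```bash
python3 to.py .5843,.2158,.1,0; python3 wl.py w8
```

```text
t 12.73 tcp [0.5836 0.2144 0.1739] w 0.422 F [ 0.3 -0.9 -0.8] j [  35.   25.   -5.   -0.  -60. -125.]
.5843,.2158,.1,0 t [0.0985 0.0019 0.001 ] a [-0.0002 -0.0002  0.0001] mm 74
s mouth box [326.4 380.4 -52.8  10. ]
l mouth box [299.3 372.7  51.9 129.1]
m mouth box [294.2 349.1 157.8 210.5]
[0.5836 0.2144 0.1739] [[322.37537093 212.03605236]]
```

Lower to just above the insert and look.

{"name": "play_rows", "arguments": {
  "commands": [
    {"tx": 0.04,"ty": 0.002,"tz": 0.001,"ax": 0,"ay": 0,"az": 0,"fingers": 1},
    {"tx": 0.08,"ty": 0.002,"tz": 0.001,"ax": 0,"ay": 0,"az": 0,"fingers": 1},
    {"tx": 0.11,"ty": 0.002,"tz": 0.001,"ax": 0,"ay": 0,"az": 0,"fingers": 1},
    {"tx": 0.115,"ty": 0.002,"tz": 0.001,"ax": 0,"ay": 0,"az": 0,"fingers": 1},
    {"tx": 0.115,"ty": 0.002,"tz": 0.001,"ax": 0,"ay": 0,"az": 0,"fingers": 1}
  ]
}}

```text
time_s: 13.2
tcp_pos: [0.5839, 0.2159, 0.0864]
ee_rot: [[-0.003, 0.0, 1.0], [-0.002, 1.0, -0.0], [-1.0, -0.002, -0.003]]
wrist_force: [0.2, -0.4, -0.5]
gripper_width: 0.426
```

{"name": "play_rows", "arguments": {
  "commands": [
    {"tx": 0,"ty": 0,"tz": 0,"ax": 0,"ay": 0,"az": 0,"fingers": 1},
    {"tx": 0,"ty": 0,"tz": 0,"ax": 0,"ay": 0,"az": 0,"fingers": 1}
  ]
}}

```text
time_s: 13.37
tcp_pos: [0.5859, 0.2177, 0.0899]
ee_rot: [[0.003, -0.001, 1.0], [0.002, 1.0, 0.001], [-1.0, 0.002, 0.003]]
wrist_force: [0.4, 0.6, 0.1]
gripper_width: 0.428
```

```bash
python3 to.py .5843,.2158,.0575,0; python3 wl.py w9
```

```text
t 13.37 tcp [0.5859 0.2177 0.0899] w 0.428 F [0.4 0.6 0.1] j [  35.   30.  -10.    0.  -49. -125.]
.5843,.2158,.0575,0 t [ 0.0431 -0.0025 -0.0023] a [ 0.0003  0.0011 -0.0006] mm 32
s mouth box [ 322.9  402.8 -131.6  -33.8]
l mouth box [284.8 388.6  28.8 138.5]
m mouth box [279.5 354.2 177.6 247.2]
[0.5859 0.2177 0.0899] [[322.79687979 274.01835063]]
```

View pics/w9.png

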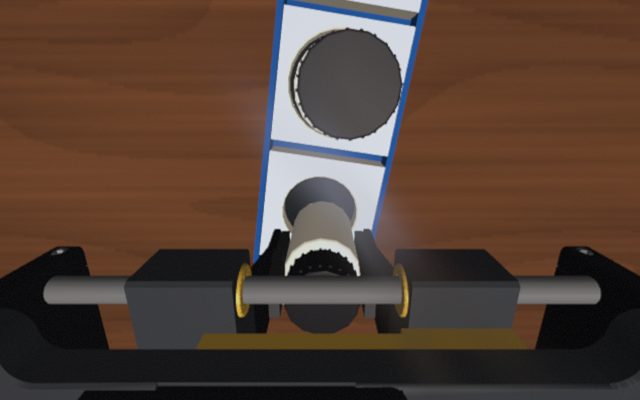

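The medium well mouth is at columns 284-356 with its top edge at row 177, which puts the centre at about (0.5845, 0.216). The bottle hangs centred over it.

{"name": "play_rows", "arguments": {
  "commands": [
    {"tx": 0.005,"ty": -0.0022,"tz": -0.0018,"ax": 0,"ay": 0,"az": 0,"fingers": 1},
    {"tx": 0.02,"ty": -0.0022,"tz": -0.0018,"ax": 0,"ay": 0,"az": 0,"fingers": 1},
    {"tx": 0.033,"ty": -0.0022,"tz": -0.0018,"ax": 0,"ay": 0,"az": 0,"fingers": 1},
    {"tx": 0.041,"ty": -0.0022,"tz": -0.0018,"ax": 0,"ay": 0,"az": 0,"fingers": 1},
    {"tx": 0.041,"ty": -0.0022,"tz": -0.0018,"ax": 0,"ay": 0,"az": 0,"fingers": 1}
  ]
}}

```text
time_s: 13.83
tcp_pos: [0.583, 0.2156, 0.0565]
ee_rot: [[-0.001, -0.002, 1.0], [-0.001, 1.0, 0.002], [-1.0, -0.001, -0.001]]
wrist_force: [-0.1, 0.1, -0.4]
gripper_width: 0.426
```

{"name": "play_rows", "arguments": {
  "commands": [
    {"tx": 0,"ty": 0,"tz": 0,"ax": 0,"ay": 0,"az": 0,"fingers": 1},
    {"tx": 0,"ty": 0,"tz": 0,"ax": 0,"ay": 0,"az": 0,"fingers": 1},
    {"tx": 0,"ty": 0,"tz": 0,"ax": 0,"ay": 0,"az": 0,"fingers": 1}
  ]
}}

```text
time_s: 14.08
tcp_pos: [0.583, 0.2155, 0.0564]
ee_rot: [[-0.001, -0.001, 1.0], [-0.0, 1.0, 0.001], [-1.0, -0.0, -0.001]]
wrist_force: [0.3, 0.3, -0.2]
gripper_width: 0.425
```

{"name": "play_rows", "arguments": {
  "commands": [
    {"tx": 0,"ty": 0,"tz": 0,"ax": 0,"ay": 0,"az": 0,"fingers": 0.2},
    {"tx": 0,"ty": 0,"tz": 0,"ax": 0,"ay": 0,"az": 0,"fingers": 0.1},
    {"tx": 0,"ty": 0,"tz": 0,"ax": 0,"ay": 0,"az": 0,"fingers": -0.1},
    {"tx": 0,"ty": 0,"tz": 0,"ax": 0,"ay": 0,"az": 0,"fingers": -0.4},
    {"tx": 0,"ty": 0,"tz": 0,"ax": 0,"ay": 0,"az": 0,"fingers": -0.7}
  ]
}}

```text
time_s: 14.5
tcp_pos: [0.5833, 0.2156, 0.057]
ee_rot: [[0.0, -0.001, 1.0], [0.0, 1.0, 0.001], [-1.0, 0.0, 0.0]]
wrist_force: [-0.3, 0.2, -0.2]
gripper_width: 0.593
```

{"name": "play_rows", "arguments": {
  "commands": [
    {"tx": 0,"ty": 0,"tz": 0,"ax": 0,"ay": 0,"az": 0,"fingers": -1},
    {"tx": 0,"ty": 0,"tz": 0,"ax": 0,"ay": 0,"az": 0,"fingers": -1},
    {"tx": 0,"ty": 0,"tz": 0,"ax": 0,"ay": 0,"az": 0,"fingers": -1},
    {"tx": 0,"ty": 0,"tz": 0,"ax": 0,"ay": 0,"az": 0,"fingers": -1}
  ]
}}

```text
time_s: 14.83
tcp_pos: [0.5832, 0.2156, 0.057]
ee_rot: [[0.0, -0.001, 1.0], [0.0, 1.0, 0.001], [-1.0, 0.0, 0.0]]
wrist_force: [0.1, 0.8, 0.6]
gripper_width: 0.892
```

{"name": "play_rows", "arguments": {
  "commands": [
    {"tx": -0.02,"ty": 0,"tz": 0,"ax": 0,"ay": 0,"az": 0,"fingers": -1},
    {"tx": -0.06,"ty": 0,"tz": 0,"ax": 0,"ay": 0,"az": 0,"fingers": -1},
    {"tx": -0.11,"ty": 0,"tz": 0,"ax": 0,"ay": 0,"az": 0,"fingers": -1},
    {"tx": -0.15,"ty": 0,"tz": 0,"ax": 0,"ay": 0,"az": 0,"fingers": -1},
    {"tx": -0.17,"ty": 0,"tz": 0,"ax": 0,"ay": 0,"az": 0,"fingers": -1}
  ]
}}

```text
time_s: 15.25
tcp_pos: [0.585, 0.2164, 0.1895]
ee_rot: [[0.007, -0.002, 1.0], [0.003, 1.0, 0.002], [-1.0, 0.003, 0.007]]
wrist_force: [0.1, 0.7, 0.9]
gripper_width: 0.998
```

{"name": "play_rows", "arguments": {
  "commands": [
    {"tx": 0,"ty": -0.04,"tz": 0.007,"ax": 0,"ay": 0,"az": 0,"fingers": -1},
    {"tx": 0,"ty": -0.09,"tz": 0.015,"ax": 0,"ay": 0,"az": 0,"fingers": -1},
    {"tx": 0,"ty": -0.14,"tz": 0.024,"ax": 0,"ay": 0,"az": 0,"fingers": -1},
    {"tx": 0,"ty": -0.19,"tz": 0.032,"ax": 0,"ay": 0,"az": 0,"fingers": -1},
    {"tx": 0,"ty": -0.24,"tz": 0.04,"ax": 0,"ay": 0,"az": 0,"fingers": -1}
  ]
}}

```text
time_s: 15.67
tcp_pos: [0.6133, 0.0342, 0.1847]
ee_rot: [[0.0, -0.002, 1.0], [0.0, 1.0, 0.002], [-1.0, 0.0, 0.0]]
wrist_force: [-0.3, -0.1, -0.8]
gripper_width: 0.994
```

{"name": "play_rows", "arguments": {
  "commands": [
    {"tx": 0,"ty": -0.05,"tz": 0.008,"ax": 0,"ay": 0,"az": 0,"fingers": -1},
    {"tx": 0,"ty": -0.1,"tz": 0.017,"ax": 0,"ay": 0,"az": 0,"fingers": -1},
    {"tx": 0,"ty": -0.15,"tz": 0.025,"ax": 0,"ay": 0,"az": 0,"fingers": -1},
    {"tx": 0,"ty": -0.2,"tz": 0.034,"ax": 0,"ay": 0,"az": 0,"fingers": -1},
    {"tx": 0,"ty": -0.24,"tz": 0.04,"ax": 0,"ay": 0,"az": 0,"fingers": -1}
  ]
}}

```text
time_s: 16.08
tcp_pos: [0.6436, -0.147, 0.1844]
ee_rot: [[0.0, 0.0, 1.0], [-0.0, 1.0, -0.0], [-1.0, -0.0, 0.0]]
wrist_force: [1.3, 0.0, -0.5]
gripper_width: 0.999
```

{"name": "play_rows", "arguments": {
  "commands": [
    {"tx": 0,"ty": -0.03,"tz": 0.005,"ax": 0,"ay": 0,"az": 0,"fingers": -1},
    {"tx": 0,"ty": -0.045,"tz": 0.008,"ax": 0,"ay": 0,"az": 0,"fingers": -1},
    {"tx": 0,"ty": -0.048,"tz": 0.008,"ax": 0,"ay": 0,"az": 0,"fingers": -1},
    {"tx": 0,"ty": -0.048,"tz": 0.008,"ax": 0,"ay": 0,"az": 0,"fingers": -1},
    {"tx": 0,"ty": -0.048,"tz": 0.008,"ax": 0,"ay": 0,"az": 0,"fingers": -1}
  ]
}}

```text
time_s: 16.5
tcp_pos: [0.6494, -0.1792, 0.1844]
ee_rot: [[-0.0, -0.002, 1.0], [0.0, 1.0, 0.002], [-1.0, 0.0, -0.0]]
wrist_force: [0.5, -0.0, 0.0]
gripper_width: 0.998
```

```bash
python3 to.py .6495,-.1808,.042,0; python3 wr.py capped_small .04 w10
```

```text
t 16.5 tcp [ 0.6494 -0.1792  0.1844] w 0.998 F [ 0.5 -0.   0. ] j [ -2.  29.   3.  -0. -64. -88.]
.6495,-.1808,.042,0 t [ 1.899e-01 -2.200e-03  1.000e-04] a [ 0.0005 -0.0001 -0.0001] mm 142
cam [ 0.566 -0.18   0.327]
capped_small [318. 184.] 0.91 ray@z [ 0.6476 -0.1831]
 fit [ 0.6481 -0.1802] 0.93
```

View pics/w10.png

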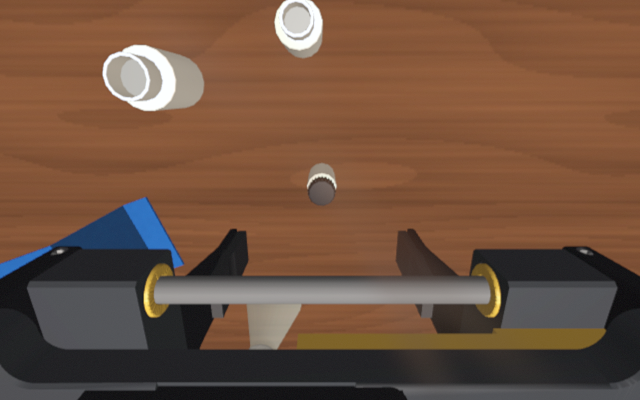

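{"name": "play_rows", "arguments": {
  "commands": [
    {"tx": 0.05,"ty": -0.0015,"tz": -0.001,"ax": 0,"ay": 0,"az": 0,"fingers": -1},
    {"tx": 0.1,"ty": -0.0015,"tz": -0.001,"ax": 0,"ay": 0,"az": 0,"fingers": -1},
    {"tx": 0.15,"ty": -0.0015,"tz": -0.001,"ax": 0,"ay": 0,"az": 0,"fingers": -1},
    {"tx": 0.175,"ty": -0.0015,"tz": -0.001,"ax": 0,"ay": 0,"az": 0,"fingers": -1},
    {"tx": 0.188,"ty": -0.0015,"tz": -0.001,"ax": 0,"ay": 0,"az": 0,"fingers": -1}
  ]
}}

```text
time_s: 17.02
tcp_pos: [0.6466, -0.1798, 0.0398]
ee_rot: [[-0.006, -0.002, 1.0], [0.001, 1.0, 0.002], [-1.0, 0.001, -0.006]]
wrist_force: [0.7, -0.3, -0.4]
gripper_width: 1.007
```

{"name": "play_rows", "arguments": {
  "commands": [
    {"tx": 0,"ty": 0,"tz": 0,"ax": 0,"ay": 0,"az": 0,"fingers": 1},
    {"tx": 0,"ty": 0,"tz": 0,"ax": 0,"ay": 0,"az": 0,"fingers": 1},
    {"tx": 0,"ty": 0,"tz": 0,"ax": 0,"ay": 0,"az": 0,"fingers": 1},
    {"tx": 0,"ty": 0,"tz": 0,"ax": 0,"ay": 0,"az": 0,"fingers": 1},
    {"tx": 0,"ty": 0,"tz": 0,"ax": 0,"ay": 0,"az": 0,"fingers": 1}
  ]
}}

```text
time_s: 17.43
tcp_pos: [0.6498, -0.1814, 0.0454]
ee_rot: [[0.003, -0.001, 1.0], [-0.0, 1.0, 0.001], [-1.0, -0.0, 0.003]]
wrist_force: [-0.1, -0.6, 0.4]
gripper_width: 0.707
```

{"name": "play_rows", "arguments": {
  "commands": [
    {"tx": 0,"ty": 0,"tz": 0,"ax": 0,"ay": 0,"az": 0,"fingers": 1},
    {"tx": 0,"ty": 0,"tz": 0,"ax": 0,"ay": 0,"az": 0,"fingers": 1},
    {"tx": 0,"ty": 0,"tz": 0,"ax": 0,"ay": 0,"az": 0,"fingers": 1},
    {"tx": 0,"ty": 0,"tz": 0,"ax": 0,"ay": 0,"az": 0,"fingers": 1},
    {"tx": 0,"ty": 0,"tz": 0,"ax": 0,"ay": 0,"az": 0,"fingers": 1}
  ]
}}

```text
time_s: 17.85
tcp_pos: [0.6488, -0.1815, 0.0435]
ee_rot: [[-0.0, -0.001, 1.0], [0.0, 1.0, 0.001], [-1.0, 0.0, -0.0]]
wrist_force: [-0.8, 0.2, 0.6]
gripper_width: 0.326
```

{"name": "play_rows", "arguments": {
  "commands": [
    {"tx": 0,"ty": 0,"tz": 0,"ax": 0,"ay": 0,"az": 0,"fingers": 1},
    {"tx": 0,"ty": 0,"tz": 0,"ax": 0,"ay": 0,"az": 0,"fingers": 1},
    {"tx": 0,"ty": 0,"tz": 0,"ax": 0,"ay": 0,"az": 0,"fingers": 1},
    {"tx": 0,"ty": 0,"tz": 0,"ax": 0,"ay": 0,"az": 0,"fingers": 1},
    {"tx": 0,"ty": 0,"tz": 0,"ax": 0,"ay": 0,"az": 0,"fingers": 1}
  ]
}}

```text
time_s: 18.27
tcp_pos: [0.6488, -0.1815, 0.0435]
ee_rot: [[-0.0, -0.001, 1.0], [-0.0, 1.0, 0.001], [-1.0, -0.0, -0.0]]
wrist_force: [-0.3, 0.2, 0.1]
gripper_width: 0.31
```

{"name": "play_rows", "arguments": {
  "commands": [
    {"tx": -0.02,"ty": 0,"tz": 0,"ax": 0,"ay": 0,"az": 0,"fingers": 1},
    {"tx": -0.06,"ty": 0,"tz": 0,"ax": 0,"ay": 0,"az": 0,"fingers": 1},
    {"tx": -0.11,"ty": 0,"tz": 0,"ax": 0,"ay": 0,"az": 0,"fingers": 1},
    {"tx": -0.16,"ty": 0,"tz": 0,"ax": 0,"ay": 0,"az": 0,"fingers": 1},
    {"tx": -0.19,"ty": 0,"tz": 0,"ax": 0,"ay": 0,"az": 0,"fingers": 1}
  ]
}}

```text
time_s: 18.68
tcp_pos: [0.6502, -0.1819, 0.1907]
ee_rot: [[0.006, -0.001, 1.0], [-0.002, 1.0, 0.001], [-1.0, -0.002, 0.006]]
wrist_force: [0.6, 0.3, 0.6]
gripper_width: 0.311
```

{"name": "play_rows", "arguments": {
  "commands": [
    {"tx": 0,"ty": 0.035,"tz": -0.02,"ax": 0,"ay": 0,"az": 0,"fingers": 1},
    {"tx": 0,"ty": 0.08,"tz": -0.045,"ax": 0,"ay": 0,"az": 0,"fingers": 1},
    {"tx": 0,"ty": 0.125,"tz": -0.07,"ax": 0,"ay": 0,"az": 0,"fingers": 1},
    {"tx": 0,"ty": 0.17,"tz": -0.095,"ax": 0,"ay": 0,"az": 0,"fingers": 1},
    {"tx": 0,"ty": 0.215,"tz": -0.12,"ax": 0,"ay": 0,"az": 0,"fingers": 1}
  ]
}}

```text
time_s: 19.1
tcp_pos: [0.5574, -0.0191, 0.1859]
ee_rot: [[-0.0, -0.0, 1.0], [0.0, 1.0, 0.0], [-1.0, 0.0, -0.0]]
wrist_force: [0.6, 1.0, -0.1]
gripper_width: 0.31
```

{"name": "play_rows", "arguments": {
  "commands": [
    {"tx": 0,"ty": 0.045,"tz": -0.025,"ax": 0,"ay": 0,"az": 0,"fingers": 1},
    {"tx": 0,"ty": 0.09,"tz": -0.05,"ax": 0,"ay": 0,"az": 0,"fingers": 1},
    {"tx": 0,"ty": 0.135,"tz": -0.075,"ax": 0,"ay": 0,"az": 0,"fingers": 1},
    {"tx": 0,"ty": 0.18,"tz": -0.1,"ax": 0,"ay": 0,"az": 0,"fingers": 1},
    {"tx": 0,"ty": 0.225,"tz": -0.125,"ax": 0,"ay": 0,"az": 0,"fingers": 1}
  ]
}}

```text
time_s: 19.52
tcp_pos: [0.4635, 0.1497, 0.1861]
ee_rot: [[0.0, -0.001, 1.0], [0.0, 1.0, 0.001], [-1.0, 0.0, 0.0]]
wrist_force: [0.5, 0.9, -0.1]
gripper_width: 0.306
```

{"name": "play_rows", "arguments": {
  "commands": [
    {"tx": 0,"ty": 0.045,"tz": -0.027,"ax": 0,"ay": 0,"az": 0,"fingers": 1},
    {"tx": 0,"ty": 0.085,"tz": -0.05,"ax": 0,"ay": 0,"az": 0,"fingers": 1},
    {"tx": 0,"ty": 0.11,"tz": -0.065,"ax": 0,"ay": 0,"az": 0,"fingers": 1},
    {"tx": 0,"ty": 0.1237,"tz": -0.0734,"ax": 0,"ay": 0,"az": 0,"fingers": 1},
    {"tx": 0,"ty": 0.1237,"tz": -0.0734,"ax": 0,"ay": 0,"az": 0,"fingers": 1}
  ]
}}

```text
time_s: 19.93
tcp_pos: [0.4086, 0.243, 0.1862]
ee_rot: [[0.0, -0.004, 1.0], [0.001, 1.0, 0.004], [-1.0, 0.001, 0.0]]
wrist_force: [0.4, -0.8, -0.0]
gripper_width: 0.312
```

{"name": "play_rows", "arguments": {
  "commands": [
    {"tx": 0,"ty": 0,"tz": 0,"ax": 0,"ay": 0,"az": 0,"fingers": 1},
    {"tx": 0,"ty": 0,"tz": 0,"ax": 0,"ay": 0,"az": 0,"fingers": 1},
    {"tx": 0,"ty": 0,"tz": 0,"ax": 0,"ay": 0,"az": 0,"fingers": 1}
  ]
}}

```text
time_s: 20.18
tcp_pos: [0.41, 0.2404, 0.1859]
ee_rot: [[-0.0, 0.0, 1.0], [-0.0, 1.0, -0.0], [-1.0, -0.0, -0.0]]
wrist_force: [0.5, -0.7, -0.2]
gripper_width: 0.316
```

```bash
python3 to.py .41,.2413,.087,0
```

```text
t 20.18 tcp [0.41   0.2404 0.1859] w 0.316 F [ 0.5 -0.7 -0.2] j [  50.   10.  -25.   -0.  -55. -140.]
.41,.2413,.087,0 t [1.319e-01 1.300e-03 1.000e-04] a [-0.0001 -0.0001  0.0001] mm 99
```

{"name": "play_rows", "arguments": {
  "commands": [
    {"tx": 0.05,"ty": 0.001,"tz": 0,"ax": 0,"ay": 0,"az": 0,"fingers": 1},
    {"tx": 0.1,"ty": 0.001,"tz": 0,"ax": 0,"ay": 0,"az": 0,"fingers": 1},
    {"tx": 0.12,"ty": 0.001,"tz": 0,"ax": 0,"ay": 0,"az": 0,"fingers": 1},
    {"tx": 0.132,"ty": 0.001,"tz": 0,"ax": 0,"ay": 0,"az": 0,"fingers": 1},
    {"tx": 0.132,"ty": 0.001,"tz": 0,"ax": 0,"ay": 0,"az": 0,"fingers": 1}
  ]
}}

```text
time_s: 20.6
tcp_pos: [0.4094, 0.2404, 0.0853]
ee_rot: [[-0.003, 0.001, 1.0], [-0.003, 1.0, -0.001], [-1.0, -0.003, -0.003]]
wrist_force: [0.2, -0.6, -1.1]
gripper_width: 0.312
```

{"name": "play_rows", "arguments": {
  "commands": [
    {"tx": 0,"ty": 0,"tz": 0,"ax": 0,"ay": 0,"az": 0,"fingers": 1},
    {"tx": 0,"ty": 0,"tz": 0,"ax": 0,"ay": 0,"az": 0,"fingers": 1},
    {"tx": 0,"ty": 0,"tz": 0,"ax": 0,"ay": 0,"az": 0,"fingers": 1}
  ]
}}

```text
time_s: 20.85
tcp_pos: [0.4105, 0.2426, 0.0884]
ee_rot: [[0.002, -0.001, 1.0], [0.002, 1.0, 0.001], [-1.0, 0.002, 0.002]]
wrist_force: [-0.1, 0.2, 0.2]
gripper_width: 0.31
```

```bash
python3 to.py .41,.2413,.0545,0; python3 wl.py w11
```

```text
t 20.85 tcp [0.4105 0.2426 0.0884] w 0.31 F [-0.1  0.2  0.2] j [  50.   18.  -32.    0.  -40. -140.]
.41,.2413,.0545,0 t [ 0.0452 -0.0018 -0.0008] a [ 0.0003  0.0007 -0.0008] mm 34
s mouth box [287.7 348.9 187.1 243.8]
l mouth box [261.4 343.4 281.3 349.3]
m mouth box [259.3 319.9 374.3 419.7]
[0.4105 0.2426 0.0884] [[322.82952436 275.67878952]]
```

View pics/w11.png

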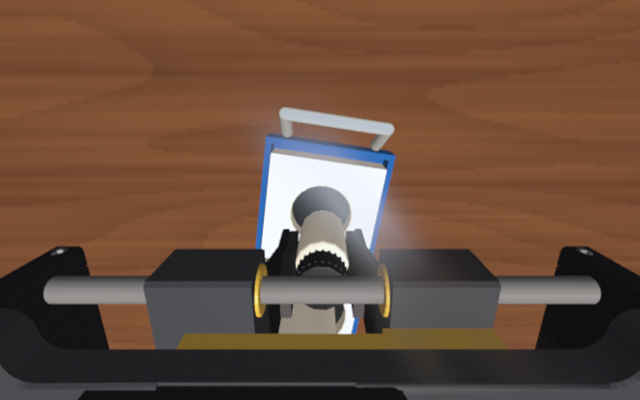

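Small well mouth is at columns 291-351, rows from 186, so its centre is (0.410, 0.2417). The bottle is centred over it, so I'll lower.

{"name": "play_rows", "arguments": {
  "commands": [
    {"tx": 0.005,"ty": -0.0012,"tz": -0.0006,"ax": 0,"ay": 0,"az": 0,"fingers": 1},
    {"tx": 0.02,"ty": -0.0012,"tz": -0.0006,"ax": 0,"ay": 0,"az": 0,"fingers": 1},
    {"tx": 0.033,"ty": -0.0012,"tz": -0.0006,"ax": 0,"ay": 0,"az": 0,"fingers": 1},
    {"tx": 0.043,"ty": -0.0012,"tz": -0.0006,"ax": 0,"ay": 0,"az": 0,"fingers": 1},
    {"tx": 0.043,"ty": -0.0012,"tz": -0.0006,"ax": 0,"ay": 0,"az": 0,"fingers": 1}
  ]
}}

```text
time_s: 21.32
tcp_pos: [0.4089, 0.2407, 0.0539]
ee_rot: [[-0.001, -0.001, 1.0], [-0.001, 1.0, 0.001], [-1.0, -0.001, -0.001]]
wrist_force: [-0.2, 0.5, -0.1]
gripper_width: 0.311
```

{"name": "play_rows", "arguments": {
  "commands": [
    {"tx": 0,"ty": 0,"tz": 0,"ax": 0,"ay": 0,"az": 0,"fingers": 1},
    {"tx": 0,"ty": 0,"tz": 0,"ax": 0,"ay": 0,"az": 0,"fingers": 1},
    {"tx": 0,"ty": 0,"tz": 0,"ax": 0,"ay": 0,"az": 0,"fingers": 1},
    {"tx": 0,"ty": 0,"tz": 0,"ax": 0,"ay": 0,"az": 0,"fingers": 1}
  ]
}}

```text
time_s: 21.65
tcp_pos: [0.4094, 0.2412, 0.0551]
ee_rot: [[0.001, -0.001, 1.0], [0.001, 1.0, 0.001], [-1.0, 0.001, 0.001]]
wrist_force: [0.1, -0.1, -0.1]
gripper_width: 0.309
```

Lower 1.2 mm more, release and retreat.

{"name": "play_rows", "arguments": {
  "commands": [
    {"tx": 0.0016,"ty": 0,"tz": 0.0,"ax": 0,"ay": 0,"az": 0,"fingers": 1},
    {"tx": 0.0016,"ty": 0,"tz": 0,"ax": 0,"ay": 0,"az": 0,"fingers": 1},
    {"tx": 0.0016,"ty": 0,"tz": 0,"ax": 0,"ay": 0,"az": 0,"fingers": 1},
    {"tx": 0.0016,"ty": 0,"tz": 0,"ax": 0,"ay": 0,"az": 0,"fingers": 0.4},
    {"tx": 0.0016,"ty": 0,"tz": 0,"ax": 0,"ay": 0,"az": 0,"fingers": 0.25}
  ]
}}

```text
time_s: 22.07
tcp_pos: [0.4092, 0.241, 0.0536]
ee_rot: [[0.0, -0.001, 1.0], [0.0, 1.0, 0.001], [-1.0, 0.0, 0.0]]
wrist_force: [0.2, -0.1, -0.8]
gripper_width: 0.337
```

{"name": "play_rows", "arguments": {
  "commands": [
    {"tx": 0,"ty": 0,"tz": 0,"ax": 0,"ay": 0,"az": 0,"fingers": 0},
    {"tx": 0,"ty": 0,"tz": 0,"ax": 0,"ay": 0,"az": 0,"fingers": -0.4},
    {"tx": 0,"ty": 0,"tz": 0,"ax": 0,"ay": 0,"az": 0,"fingers": -0.5},
    {"tx": 0,"ty": 0,"tz": 0,"ax": 0,"ay": 0,"az": 0,"fingers": -0.7},
    {"tx": 0,"ty": 0,"tz": 0,"ax": 0,"ay": 0,"az": 0,"fingers": -0.7}
  ]
}}

```text
time_s: 22.48
tcp_pos: [0.4092, 0.241, 0.0536]
ee_rot: [[0.0, -0.001, 1.0], [0.0, 1.0, 0.001], [-1.0, 0.0, 0.0]]
wrist_force: [0.3, -0.2, -0.7]
gripper_width: 0.668
```

{"name": "play_rows", "arguments": {
  "commands": [
    {"tx": -0.02,"ty": 0,"tz": 0,"ax": 0,"ay": 0,"az": 0,"fingers": -0.7},
    {"tx": -0.06,"ty": 0,"tz": 0,"ax": 0,"ay": 0,"az": 0,"fingers": -0.7},
    {"tx": -0.11,"ty": 0,"tz": 0,"ax": 0,"ay": 0,"az": 0,"fingers": -0.7},
    {"tx": -0.16,"ty": 0,"tz": 0,"ax": 0,"ay": 0,"az": 0,"fingers": -0.7},
    {"tx": -0.19,"ty": 0,"tz": 0,"ax": 0,"ay": 0,"az": 0,"fingers": -0.7}
  ]
}}

```text
time_s: 22.9
tcp_pos: [0.4103, 0.2418, 0.2001]
ee_rot: [[0.004, -0.002, 1.0], [0.004, 1.0, 0.002], [-1.0, 0.004, 0.004]]
wrist_force: [-0.0, 0.6, 0.1]
gripper_width: 0.851
```

{"name": "play_rows", "arguments": {
  "commands": [
    {"tx": -0.02,"ty": -0.05,"tz": 0,"ax": 0,"ay": 0,"az": 0,"fingers": -0.7},
    {"tx": -0.04,"ty": -0.1,"tz": 0,"ax": 0,"ay": 0,"az": 0,"fingers": -0.7},
    {"tx": -0.05,"ty": -0.15,"tz": 0,"ax": 0,"ay": 0,"az": 0,"fingers": -0.7},
    {"tx": -0.05,"ty": -0.18,"tz": 0,"ax": 0,"ay": 0,"az": 0,"fingers": -0.7},
    {"tx": -0.05,"ty": -0.18,"tz": 0,"ax": 0,"ay": 0,"az": 0,"fingers": -0.7}
  ]
}}

```text
time_s: 23.32
tcp_pos: [0.4084, 0.1029, 0.2342]
ee_rot: [[0.0, 0.003, 1.0], [0.001, 1.0, -0.003], [-1.0, 0.001, 0.0]]
wrist_force: [0.4, -0.6, -0.4]
gripper_width: 0.853
```

```bash
python3 to.py; cat > fin.py <<'E'
from station import viewer, spotter
from h import *
P={c:viewer.capture(c) for c in("scene","top")}
a=P["scene"]["image"][110:310,130:530];b=P["top"]["image"][110:310,150:550]
cv2.imwrite("pics/fin.png",cv2.resize(np.vstack([a,b]),None,fx=1.5,fy=1.5)[:,:,::-1])
E0={"capped_small":(.410,.2417,.01),"capped_medium":(.5845,.216,.01),"capped_large":(.4973,.2288,.01),"open_small":(.4455,-.0646,0),"open_medium":(.5129,-.1992,0),"open_large":(.554,-.3233,0)}
for n,(x,y,z) in E0.items():
    for c in P:
        q=proj(P[c],[[x,y,z+.035]])[0]
        L=[d for d in spotter.silhouettes(n,P[c]) if np.hypot(*(np.array(d["uv"])-q))<14]
        if L:
            v=fit([(P[c],L[0]["region"])],lambda v:bottle(n,*v,z),(x,y),[.006,.006]);print(n,c,np.round(v[0]-[x,y],4),round(v[1],2))
        else: print(n,c,"not found")
E
python3 fin.py
```

```text
t 23.32 tcp [0.4084 0.1029 0.2342] w 0.853 F [ 0.4 -0.6 -0.4] j [  36.    2.  -27.   -0.  -61. -127.]
capped_small scene [-0.0051 -0.0002] 0.72
capped_small top not found
capped_medium scene [-0.0015 -0.0012] 0.95
capped_medium top [ 0.0002 -0.0015] 0.94
capped_large scene [-0.0009  0.0002] 0.88
capped_large top [ 0.0044 -0.0015] 0.62
open_small scene [0.     0.0001] 0.92
open_small top [-0.0006 -0.0003] 0.84
open_medium scene [0.0003 0.0005] 0.93
open_medium top [ 0.0002 -0.0003] 0.94
open_large scene [-0.0005  0.0009] 0.95
open_large top not found
```

View pics/fin.png

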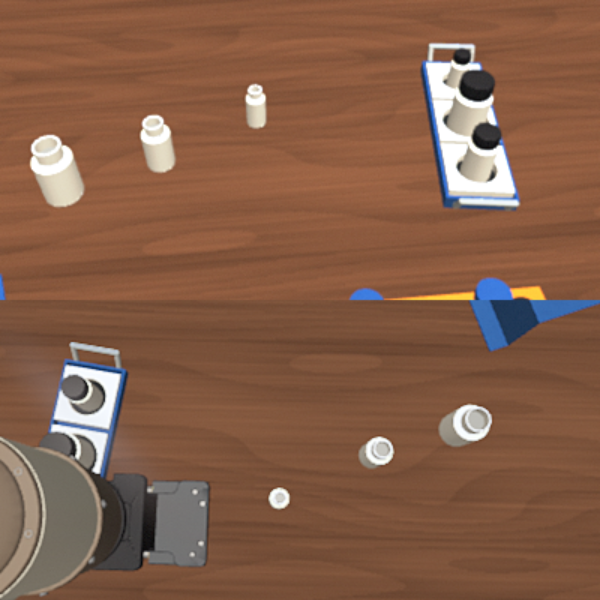

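All three capped bottles stand upright in the caddy in the order small, large, medium (scene crop (460,70), (470,105), (480,155)). The three open bottles haven't moved.

```bash
python3 -c "
from station import job; print(job.finish_job())"
```

```text
the job is handed in; nothing more can be done
None
```

The three capped bottles are each in the caddy well for their size, and I handed the job in at about 23 s. I placed them in the order large, medium, small, lowering each to the well floor before letting go.

**Checks passed:**
- The last scene picture shows all three capped bottles upright in their wells.
- The open bottles are within about 1 mm of where they started.
- No wrist force reading at the end of a move was over about 7 N.
- The arm ended clear of everything, with the gripper at 0.23 m height.

**Checks that failed or disagreed:**
- In the last top picture the arm hid the small well and part of the large one. The spotter missed the small capped bottle there and gave the large one only a weak fit (0.62, 4 mm off).
- The large bottle partly hides the small one in the scene view, so the small bottle's fit there was also weak (0.72, 5 mm off).
- The spotter did not find the large open bottle in the top view, but it is plainly standing there, and the scene view fits it well (0.95).

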